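# Find the overweight jar on the balance

## Robot

A 6-joint arm with a two-finger parallel gripper is mounted at the origin on the work surface. World frame = base frame: x ahead of the robot, y to its left, z up, the work surface at z = 0. Lengths are in mm, angles in rad, forces in N, time in s.
With the tool pointing down it reaches from about 275 to 1000 mm from the base axis. Payload 8.4 kg.
Tool frame: the origin (TCP) lies midway between the tips of the shut fingers; the grasp point (between the pads) lies 19 mm behind it; z points along the fingers, y is the direction in which the jaws open and shut (so a half turn about z gives the same grasp; the last joint's range is limited). The gripper opens to 85 mm and grips with 20 to 120 N. Pads are 22 mm wide; open, the fingers measure 114 mm over their backs; the gripper's body (76 mm by 85 mm) begins 54 mm behind the grasp point. The pads swing forward as they close: fully open they stand 13 mm farther back than shut.
Start: joints at [1.277, 0.353, 1.633, -0, 1.155, -0.002], TCP at [179.796, 598.583, 231.281] pointing down, gripper open.
Joint ranges: [-2.63, 2.63], [-0.92, 2.1], [0.06, 2.66], [-1.3, 4.44], [0, 2.69], [-3.02, 3.02]. Speed limits (rad/s): [2.22, 2.22, 2.79, 3.14, 3.14, 3.14].

## Interface

Orientations are given as [roll, pitch, yaw] about the fixed x, y, z axes, in that order (R = Rz(yaw) Ry(pitch) Rx(roll)).
In Python, from rig import r gives the robot as it stands. The module is installed in compiled form; this text tells all that it offers.
- The arm moves only by the tool drive_tool, never from a script. Its argument "moves" is a list of rows, each a list of 3 entries, a list of its own where there are three numbers: the closure, from 0 (fully open) to 1 (shut), then the shift along the tool's x, y, z in cm, then the turn about the tool's z in degrees. In form: [[claw, [dx, dy, dz], roll], ...]. A call has 1 to 12 rows; each row is the pose to reach, as a shift and turn from the pose measured when the call began, along the tool's axes at that moment; what a row does not reach only later rows make up. A row lasts 1/8 s, in which the tool goes at most 62.5 mm and 10.7 degrees, less where a joint would pass 70% of its speed; a pose out of reach is approached as far as the arm can. A call with a gripper value outside its range is refused whole. The fingers move at their own pace and stop on an object; "grip_force" is the grip in N (left out, the last holds). Time passes only in rows, so rows that repeat a pose let the fingers close. It gives the time, the measured TCP pose, the force and the opening at its end, in the units of the state.
- r.sense(): the state, without advancing time (a new reading comes with each control period).
- r.grab_frame(name): name is "scene" or "top" or "wrist"; returns a dict with "color" (384x512x3 uint8, red, green, blue), "fx", "fy", "cx", "cy" (pixels), "D" ([k1, k2, p1, p2, k3] as OpenCV has them; the pictures are not rectified), "pose" (4x4, takes a point from camera to world coordinates); the wrist camera has in their place "hand_eye" (4x4, takes a point from camera to tool coordinates, whose origin is the TCP and whose axes are the flange's). Camera axes: x right, y up, looking along -z (the intrinsics and any distortion apply to the point x, -y, -z); pixel columns grow to the right and rows downward; lengths in mm; the calibration is good to about 2 mm. A picture is of the moment at which its call begins: read the wrist's pose just before it. There is no depth.
- r.sign_off(): hands the job in, once; it reports no verdict.
Trained networks look in the newest picture that a camera, given by its name, has taken for a name from the list of things; names that differ only in an ending like _2 or _b are one class to them, and where a whole thing is asked for, a point or a joint stands for the part that bears it (a point fixed in the world has none). Each returns a list of dicts, best first, with "score" (0 to 1); they miss things now and then, are a little off and sometimes report something else, mostly with a low value. They report only what shows in the picture. A call takes as long as a camera call. They do not tell look-alikes from the thing itself.
- r.outline_of(thing, camera): "mask" (384x512 bool, what is visible of it) and "at" ([column, row] in pixels, amid what is visible of it).
- r.spot_point(thing, camera): "at" ([column, row] in pixels: a listed point, or the origin of a listed thing).
The state is a dict: "clock": time; "qpos": joint angles; "qvel": joint speeds; "joint_efforts": joint torques, N m; "eef_pos": TCP position; "tcp_rot": TCP orientation; "contact_force": force on the tool from outside, world axes, zero at the start; "wrist_torque": the same for the moment, N m; "opening": opening from 0.0 (shut) to 1.0 (fully open).
Only numpy, scipy, OpenCV 4.12 (cv2) and the standard library are available. Lean on these libraries where they do the work, as an engineer would, in place of code of your own. Each camera call takes 0.05 s, during which the arm holds its last target.

## Task

One of the two closed, filled jars with brass-coloured lids is overweight. Stand them on opposite pans of the balance, let go and let it tip to see which is the heavier, then move the heavier jar so that it stands wholly on one of the red shelves just beyond the pans, leaving the lighter one standing on its pan. Keep both jars upright and do not knock the empty jars or the spare lid.

Things in the scene. Friction and masses are not known exactly. Their poses are not given: they have to be found in the camera images.
- jar_a: closed filled jar: clear glass square body 56 x 56 mm, 58 mm tall, tan blocks inside (loose by 1.5 mm), round brass-coloured lid 52 mm across, 16 mm high; 74 mm tall in all. Origin: centre of the underside, z up, x and y square to the flat sides. 0.24 to 0.36 kg. Starts upright on the table at one side of the balance. Either jar can be the heavier, by at least 60 g; they look alike
- jar_b: the other closed filled jar, just like jar_a, starting on the table at the other side of the balance
- balance: equal-arm balance fixed to the table: white housing 100 mm deep (x), 350 wide (y), 42 high; a dial plate 120 wide, 88 high, at y = 0, x = -35. Origin: centre of its underside, at table height; z up, x from the robot's side to the red shelves, y from right pan to left pan. Pan centres at x = 0, y = +125 mm (left) and -125 (right); shelf centres beyond them at x = +91.5
- pan_left: left pan (+y): flat aluminium plate 96 mm (x) by 100 (y), no rim, always level, axes as the balance. Origin: centre of its upper face, 75 mm above the table when level. Moves 7 mm up or down to its stops, opposite to the other pan. The heavier load goes to the lower stop (68 mm above the table). A single jar takes its pan fully down and the empty one up (82 mm)
- pan_right: right pan (-y), like the left one
- shelf_left: red fixed shelf beyond the left pan, 80 mm (x) by 110 (y), axes as the balance. Origin: centre of its upper face, 67 mm above the table: 1 mm below the lowered pan, across a 3.5 mm gap, so a jar on it can be pushed straight along +x onto the shelf. Rail 12 mm high along the far edge, 40 mm beyond the origin. As a jar leaves, its pan rises 14 mm and may tilt the jar on the way
- shelf_right: red fixed shelf beyond the right pan, like the left one
- needle (a joint): red needle of the balance on the shelf side of the dial plate, 62 mm long, rad. 0 is upright (level); positive leans to the right (-y): left pan up, right pan down, so the right load is the heavier. About +-0.45 at the stops; it settles in about a second
- empty_jar_1: open empty glass jar, 56 x 56 x 55 mm, bystander, left of and beyond the balance. Origin: centre of its underside
- empty_jar_2: open empty glass jar, like empty_jar_1, right of and beyond the balance
- spare_lid: loose brass-coloured lid, 54 mm across, 14 mm high, bystander on the table beyond the shelves. Origin: centre of its underside
Mind the look-alikes: they are no part of the job. What is shaped like the jar_b but orange is not meant.

How it is judged (in metres and radians):
On the way:
1. both filled jars stand on opposite pans, let go, and the balance has tipped to one side (((contact force between jar_a and pan_left above 1.5 N and contact force between jar_b and pan_right above 1.5 N) or (contact force between jar_a and pan_right above 1.5 N and contact force between jar_b and pan_left above 1.5 N)) and contact force between the fingers and jar_a below 0.05 N and contact force between the fingers and jar_b below 0.05 N and (value of joint needle above 0.35 rad or value of joint needle below -0.35 rad)), for 0.3 s.
At the end, for the whole second after the job is handed in: The heavier jar stands with its whole weight (over 2.85 N, which only the heavier jar has) on either red shelf and off the pans; the lighter jar stands on a pan and off the shelves; both upright within 0.08 rad, at rest and let go ((((contact force between jar_a and shelf_left above 2.85 N or contact force between jar_a and shelf_right above 2.85 N) and (contact force between jar_b and pan_left above 1.5 N or contact force between jar_b and pan_right above 1.5 N) and contact force between jar_a and pan_left below 0.05 N and contact force between jar_a and pan_right below 0.05 N and contact force between jar_b and shelf_left below 0.05 N and contact force between jar_b and shelf_right below 0.05 N) or ((contact force between jar_b and shelf_left above 2.85 N or contact force between jar_b and shelf_right above 2.85 N) and (contact force between jar_a and pan_left above 1.5 N or contact force between jar_a and pan_right above 1.5 N) and contact force between jar_b and pan_left below 0.05 N and contact force between jar_b and pan_right below 0.05 N and contact force between jar_a and shelf_left below 0.05 N and contact force between jar_a and shelf_right below 0.05 N)) and contact force between the fingers and jar_a below 0.05 N and contact force between the fingers and jar_b below 0.05 N and angle between each of jar_a, jar_b's own z axis and vertical below 0.08 rad and linear speed of each of jar_a, jar_b below 0.02 m/s); the robot touches nothing.
It fails at once if a filled jar is tipped over (more than 0.7 rad) (angle between any of jar_a, jar_b's own z axis and vertical above 0.7 rad).
It fails at once if an empty jar or the spare lid is moved by more than 20 mm (distance of any of empty_jar_1, empty_jar_2, spare_lid from where it was at the start of the episode above 0.02 m).
It also fails if it takes over 64 s, if anything falls off the work surface, if the arm or the gripper's body presses on something with over 40 N, if the wrist force passes 120 N, or if a joint passes its speed limit or range.

## Working session

There is one attempt and no reset: what is moved stays moved. The work goes in short steps, Python scripts to look and compute and a tool call to move; the robot and the scene stay as the last step left them, time stands still between calls to the robot, and variables do not carry over. Pictures are saved under pics/ and viewed, and the job is handed in when it is done.

Besides the shell and the picture viewer there is one more tool, called after "Call:" by a JSON object that holds its "name" and its "arguments", one argument or row to a line. drive_tool: Moves the arm, as the interface text tells. Its arguments: {"type":"object","properties":{"moves":{"type":"array"},"grip_force":{"type":"number"}},"required":["moves"]}

```bash
mkdir -p pics; python3 - <<'E'
from rig import r
import cv2
s=r.sense(); print({k:(v if not hasattr(v,'__len__') else [round(float(x),3) for x in v]) for k,v in s.items()})
for n in ("scene","top","wrist"):
    f=r.grab_frame(n); cv2.imwrite(f"pics/{n}0.png",f["color"][:,:,::-1])
    print(n,f["fx"],f["fy"],f["cx"],f["cy"],f["D"]); print(f.get("pose",f.get("hand_eye")))
    for t in ("jar_a","balance","pan_left","shelf_left","empty_jar_1","spare_lid","needle"):
        try: print(t,[( [round(float(c)) for c in d["at"]],round(float(d["score"]),2)) for d in r.spot_point(t,n)], [( [round(float(c)) for c in d["at"]],round(float(d["score"]),2)) for d in r.outline_of(t,n)])
        except Exception as e: print(t,e)
E
```

```text
{'clock': 0.0, 'qpos': [1.277, 0.354, 1.634, -0.0, 1.155, -0.002], 'qvel': [-0.0, -0.002, -0.0, -0.001, 0.0, -0.002], 'joint_efforts': [0.0, -60.526, -34.207, -0.0, 0.01, 0.0], 'eef_pos': [179.675, 598.122, 230.585], 'tcp_rot': [-3.14, 0.0, 2.85], 'contact_force': [-0.206, -0.142, 0.952], 'wrist_torque': [-0.027, 0.01, 0.028], 'opening': 1.0017114141726584}
scene 363.4909880296945 363.4909880296945 254.340904070339 193.92667844994114 [-0.04067062  0.          0.          0.          0.        ]
[[ 6.86451259e-01 -5.02314310e-01  5.25799394e-01  1.18467962e+03]
 [ 7.27160232e-01  4.69438648e-01 -5.00864605e-01 -5.68805456e+02]
 [ 4.76090248e-03  7.26159548e-01  6.87509741e-01  8.02405790e+02]
 [ 0.00000000e+00  0.00000000e+00  0.00000000e+00  1.00000000e+00]]
jar_a [([139, 235], 0.97), ([288, 148], 0.69), ([170, 248], 0.56)] [([136, 226], 0.64), ([287, 138], 0.63), ([168, 242], 0.55)]
balance [([251, 201], 0.96)] []
pan_left [([278, 166], 0.84)] [([278, 168], 0.77)]
shelf_left [([213, 197], 0.75), ([297, 183], 0.58)] [([299, 183], 0.73)]
empty_jar_1 [([166, 294], 0.95), ([343, 176], 0
[... 1033 characters left out ...]

needle it knows: balance, empty_jar, jar, pan_left, pan_right, shelf_left, shelf_right, spare_lid
wrist 323.16699911983784 323.16699911983784 258.9326041008637 189.51319570010887 [-0.08667078  0.          0.          0.          0.        ]
[[ 1.27126968e-03  9.60799608e-01  2.77240867e-01  7.05622010e+01]
 [ 9.99999185e-01 -1.25517558e-03 -2.35522422e-04  5.56738580e-01]
 [ 1.21696116e-04  2.77240940e-01 -9.60800420e-01 -1.42608381e+02]
 [ 0.00000000e+00  0.00000000e+00  0.00000000e+00  1.00000000e+00]]
jar_a [] []
balance [] []
pan_left [] []
shelf_left [] []
empty_jar_1 [] []
spare_lid [] []
needle it knows: balance, empty_jar, jar, pan_left, pan_right, shelf_left, shelf_right, spare_lid
```

View pics/scene0.png

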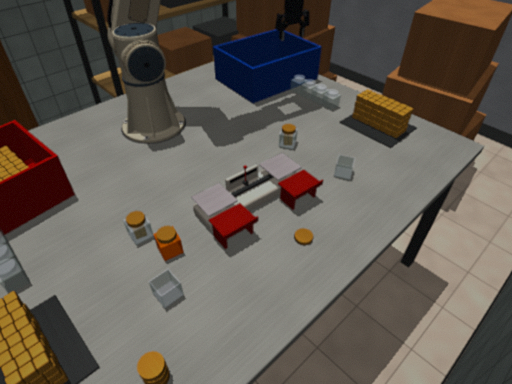

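```bash
python3 -c "
import cv2
a=cv2.imread('pics/top0.png')[110:290,110:400]; cv2.imwrite('pics/top0c.png',cv2.resize(a,None,fx=2.7,fy=2.7,interpolation=cv2.INTER_CUBIC))"
```

```text
(no output)
```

View pics/top0c.png

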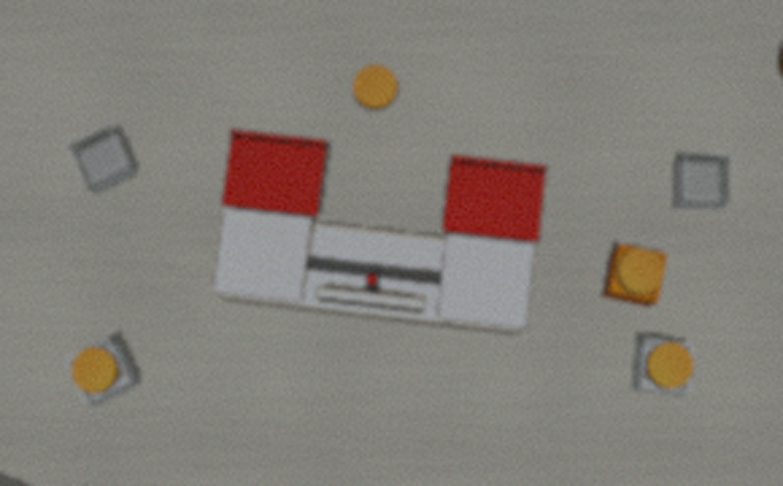

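The top view shows the left filled jar at px (148,246) and the right filled jar at (358,245). Both are clear glass with a brass lid. The orange one at (345,212) is the look-alike, so it isn't wanted. Next I'll measure positions.

```bash
cat > h.py <<'E'
import numpy as np, cv2
from scipy.spatial.transform import Rotation as Ro
from scipy.optimize import least_squares
from rig import r
F=np.diag([1,-1,-1.])
def campose(f,s=None):
    if "pose" in f: return np.array(f["pose"])
    T=np.eye(4);T[:3,:3]=Ro.from_euler('xyz',s["tcp_rot"]).as_matrix();T[:3,3]=s["eef_pos"]
    return T@np.array(f["hand_eye"])
def K(f): return np.array([[f["fx"],0,f["cx"]],[0,f["fy"],f["cy"]],[0,0,1.]])
def proj(f,T,P):
    P=np.atleast_2d(P).astype(float); c=(P-T[:3,3])@T[:3,:3]@F
    return cv2.projectPoints(c.reshape(-1,1,3),np.zeros(3),np.zeros(3),K(f),np.array(f["D"],float))[0].reshape(-1,2)
def back(f,T,uv,z):
    u=cv2.undistortPoints(np.array(uv,float).reshape(-1,1,2),K(f),np.array(f["D"],float)).reshape(-1,2)
    d=np.c_[u,np.ones(len(u))]@F@T[:3,:3].T
    return T[:3,3]+d*((z-T[2,3])/d[:,2:3])
def xf(p,L): # p=(x,y,yaw) local->world
    c,s=np.cos(p[2]),np.sin(p[2]);L=np.atleast_2d(L).astype(float)
    return np.c_[p[0]+c*L[:,0]-s*L[:,1],p[1]+s*L[:,0]+c*L[:,1],L[:,2]]
def brass(img):
    h=cv2.cvtColor(img,cv2.COLOR_RGB2HSV); return cv2.inRange(h,(10,120,90),(30,255,255))
def blobs(m,amin=60):
    n,l,st,c=cv2.connectedComponentsWithStats(m); return [(c[i],st[i]) for i in range(1,n) if st[i][4]>amin]
E
python3 - <<'E'
from h import *
f=r.grab_frame("top");T=campose(f);img=f["color"]
for c,st in blobs(brass(img)): print("lid px",c.round(1),st,back(f,T,[c],74).round(1))
h=cv2.cvtColor(img,cv2.COLOR_RGB2HSV)
m=cv2.inRange(h,(0,150,60),(8,255,255))|cv2.inRange(h,(172,150,60),(180,255,255))
cv2.imwrite('pics/red.png',m)
for c,st in blobs(m,200):
    print("red",c.round(1),st)
for t,z in (("jar_a",0),("balance",0),("pan_left",75),("pan_right",75),("shelf_left",67),("shelf_right",67),("empty_jar_1",0),("spare_lid",0)):
    for d in r.spot_point(t,"top"): print(t,round(d["score"],2),back(f,T,[d["at"]],z).round())
E
```

```text
lid px [411.2 129.1] [404 121  16  20 228] [[ 830.4 -515.6   74. ]]
lid px [248.5 141.8] [241 134  16  16 195] [[779.1  -8.9  74. ]]
lid px [ 26.6 190. ] [  12  156   31   69 1648] [[618.1 674.9  74. ]]
lid px [476.6 196.9] [ 463  163   28   69 1670] [[ 619.4 -714.7   74. ]]
lid px [345.2 211.3] [335 201  22  22 373] [[ 569.2 -302.9   74. ]]
lid px [357.5 244.7] [350 237  16  16 210] [[ 469.6 -338.7   74. ]]
lid px [144.6 246.6] [137 239  17  16 208] [[453.5 294.4  74. ]]
lid px [457.7 369.2] [ 411  350   89   34 2451] [[ 103.9 -636.8   74. ]]
red [211.4 173.7] [193 159  37  30 934]
red [292.6 183.1] [275 168  36  31 930]
red [444.4 352.7] [ 389  334  123   50 1504]
jar_a 0.89 [[449. 298.   0.]]
jar_a 0.82 [[ 575. -303.    0.]]
jar_a 0.65 [[ 481. -352.    0.]]
balance 0.89 [[577. -11.   0.]]
pan_left 0.58 [[585. 122.  75.]]
pan_right 0.58 [[ 559. -143.   75.]]
shelf_left 0.92 [[682.  87.  67.]]
shelf_right 0.71 [[ 658. -148.   67.]]
empty_jar_1 0.94 [[ 689. -390.    0.]]
empty_jar_1 0.65 [[701. 300.   0.]]
spare_lid 0.67 [[785.  -1.   0.]]
```

Call:
{"name": "drive_tool", "arguments": {
  "moves": [
    [0,[-35,-21,-7],0],
    [0,[-35,-21,-7],0],
    [0,[-35,-21,-7],0],
    [0,[-35,-21,-7],0],
    [0,[-35,-21,-7],0],
    [0,[-35,-21,-7],0],
    [0,[-35,-21,-7],0],
    [0,[-35,-21,-7],0],
    [0,[-35,-21,-7],0],
    [0,[-35,-21,-7],0]
  ]
}}

```text
clock: 3.65
eef_pos: [453.7, 297.6, 301.0]
tcp_rot: [-3.141, -0.001, 2.851]
contact_force: [0.2, -0.4, 0.2]
opening: 0.999
```

```bash
cat > look.py <<'E'
from h import *
import sys
s=r.sense();f=r.grab_frame("wrist");T=campose(f,s);img=f["color"]
print(round(s["clock"],2),np.round(s["eef_pos"],1),np.round(s["tcp_rot"],3),np.round(s["contact_force"],1),round(s["opening"],3))
for c,st in blobs(brass(img),400): print("lid px",c.round(1),st,back(f,T,[c],float(sys.argv[2])+74 if len(sys.argv)>2 else 74).round(1))
cv2.imwrite(f"pics/{sys.argv[1]}.png",cv2.resize(img[:,:,::-1],None,fx=1.5,fy=1.5,interpolation=cv2.INTER_CUBIC))
E
python3 look.py w1
```

```text
3.65 [453.7 297.6 301. ] [-3.141e+00 -1.000e-03  2.851e+00] [ 0.2 -0.4  0.2] 0.999
lid px [260.4 160.1] [ 238  141   44   42 1288] [[454.8 299.6  74. ]]
```

View pics/w1.png

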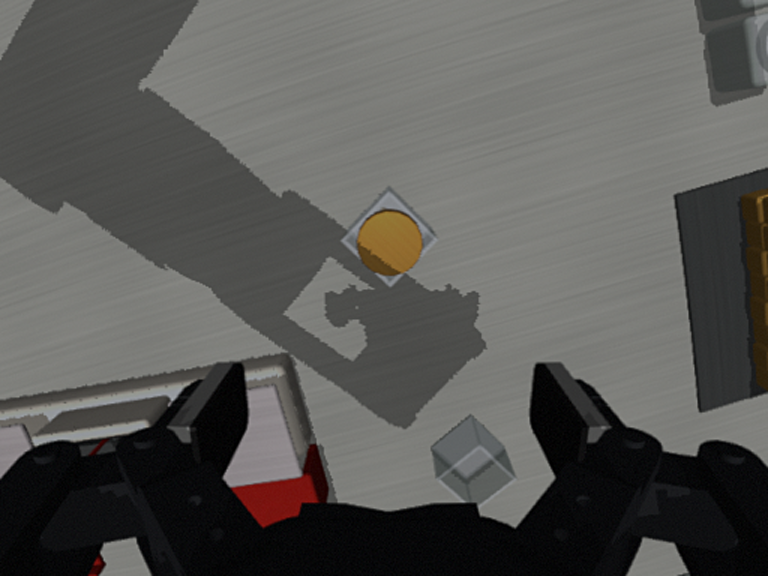

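```bash
python3 - <<'E'
from h import *
s=r.sense();f=r.grab_frame("wrist");T=campose(f,s);a=f["color"][115:205,210:310,::-1]
for y in (2.04,):
    P=xf((454.8,299.6,y),[[x*28,w*28,58] for x,w in((1,1),(1,-1),(-1,-1),(-1,1))]);print(proj(f,T,P).round(1))
    P=xf((454.8,299.6,y),[[x*28,w*28,0] for x,w in((1,1),(1,-1),(-1,-1),(-1,1))]);print(proj(f,T,P).round(1))
cv2.imwrite("pics/c1.png",cv2.resize(a,None,fx=6,fy=6,interpolation=cv2.INTER_CUBIC))
E
```

```text
[[261.3 124.5]
 [293.  158.5]
 [259.4 189.1]
 [227.6 156.8]]
[[261.  121. ]
 [288.8 150.8]
 [259.4 177.8]
 [231.5 149.3]]
```

View pics/c1.png

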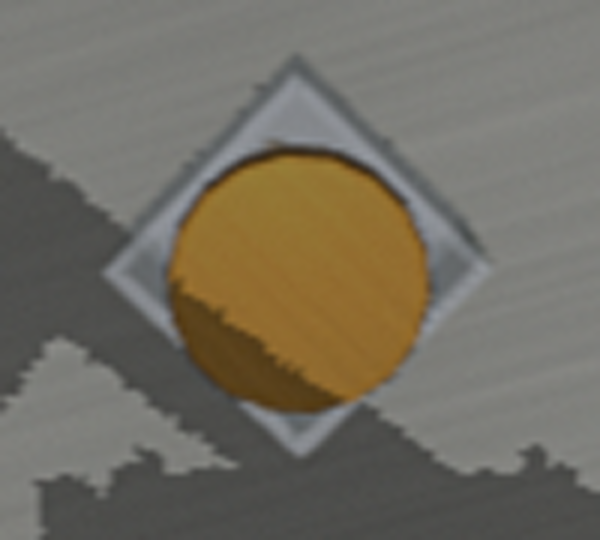

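```bash
python3 - <<'E'
from h import *
s=r.sense();f=r.grab_frame("wrist");T=campose(f,s)
o=np.array([[259.2,123.7],[291.7,159.7],[260,191.3],[227.5,160.3]])
L=[[x*28,w*28,58] for x,w in((1,1),(1,-1),(-1,-1),(-1,1))]
q=least_squares(lambda p:(proj(f,T,xf(p,L))-o).ravel(),[455,300,2.04]);print(q.x,q.fun.round(1))
# top view check
E
```

```text
[456.49018181 298.20147807   2.07816721] [ 0.1  2.4  0.6 -0.9 -0.1 -0.8 -0.6 -0.8]
```

Call:
{"name": "drive_tool", "arguments": {
  "moves": [
    [0,[-0.1,0.2,6],11],
    [0,[-0.1,0.2,12],22],
    [0,[-0.1,0.2,16],33],
    [0,[-0.1,0.2,16],44.7],
    [0,[-0.1,0.2,18],44.7],
    [0,[-0.1,0.2,18],44.7]
  ]
}}

```text
clock: 4.55
eef_pos: [454.2, 298.9, 119.9]
tcp_rot: [-3.138, 0.0, 2.072]
contact_force: [-0.8, -0.1, -0.6]
opening: 0.999
```

```bash
python3 look.py w2
```

```text
4.55 [454.2 298.9 119.9] [-3.138  0.     2.072] [-0.8 -0.1 -0.6] 0.999
lid px [261.6 201.3] [ 223  180   78   40 2411] [[451.5 307.7  74. ]]
```

View pics/w2.png

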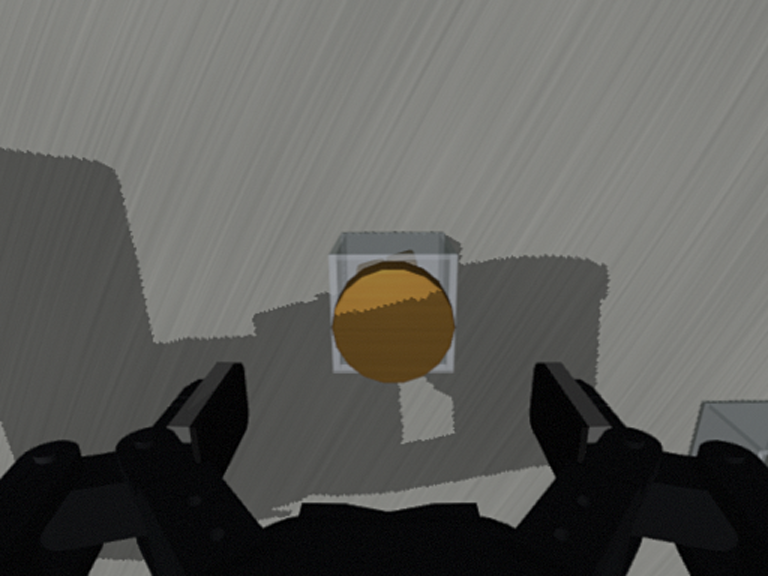

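```bash
python3 - <<'E'
from h import *
s=r.sense();f=r.grab_frame("wrist");T=campose(f,s)
print(back(f,T,[[262.2,214.6]],74),back(f,T,[[220,170],[304.5,170],[222,249],[302.5,249]],58))
E
```

```text
[[456.84437943 300.23767771  74.        ]] [[420.81552921 308.83430838  58.        ]
 [469.0258525  335.39381841  58.        ]
 [447.65355773 258.90970892  58.        ]
 [497.14366652 286.16580005  58.        ]]
```

Call:
{"name": "drive_tool", "arguments": {
  "moves": [
    [0,[-0.1,0.25,5],0],
    [0,[-0.1,0.25,8],0],
    [0,[-0.1,0.25,10.4],0],
    [0,[-0.1,0.25,10.4],0],
    [0,[-0.1,0.25,10.4],0],
    [1,[-0.1,0.25,10.4],0],
    [1,[-0.1,0.25,10.4],0],
    [1,[-0.1,0.25,10.4],0],
    [1,[-0.1,0.25,10.4],0],
    [1,[-0.1,0.25,10.4],0]
  ],
  "grip_force": 40
}}

```text
clock: 5.9
eef_pos: [458.2, 300.0, 18.5]
tcp_rot: [3.141, -0.0, 2.073]
contact_force: [-2.3, -0.5, 8.2]
opening: 0.654
```

```bash
python3 look.py w3
```

```text
5.9 [458.2 300.   18.5] [ 3.141 -0.     2.073] [-2.3 -0.5  8.2] 0.654
lid px [260.6 300.6] [ 185  260  149   84 8448] [[454.4 308.4  74. ]]
```

View pics/w3.png

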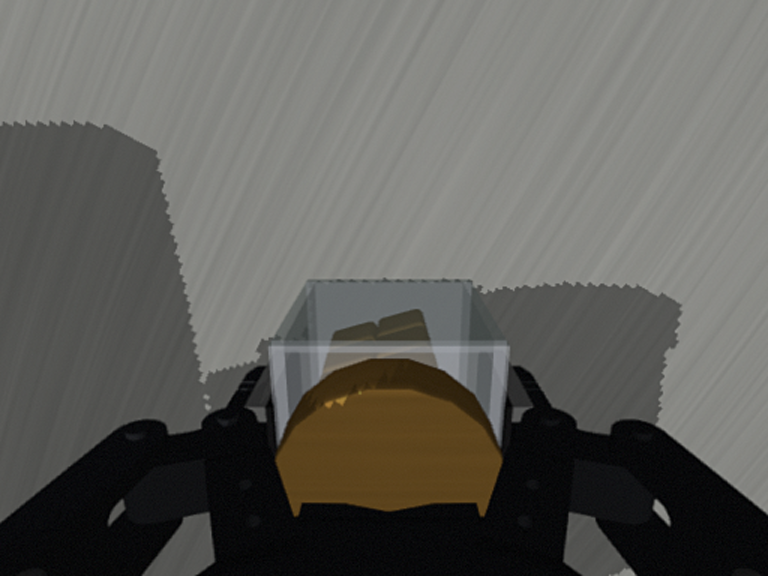

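Call:
{"name": "drive_tool", "arguments": {
  "moves": [
    [1,[0,0,-4],0],
    [1,[0,0,-9],0],
    [1,[0,0,-15],0],
    [1,[-3,0,-20],-10],
    [1,[-9,0,-25],-20],
    [1,[-15,1,-28],-30],
    [1,[-21,1,-28],-40],
    [1,[-27,1.5,-28],-50],
    [1,[-33,1.5,-28],-55.4],
    [1,[-35,1.5,-28],-55.4],
    [1,[-35,1.5,-28],-55.4],
    [1,[-35,1.5,-28],-55.4]
  ]
}}

```text
clock: 7.45
eef_pos: [639.0, 0.6, 298.3]
tcp_rot: [3.141, -0.001, 3.039]
contact_force: [-0.0, 1.1, -2.1]
opening: 0.652
```

```bash
python3 look.py w4
```

```text
7.45 [6.390e+02 6.000e-01 2.983e+02] [ 3.141e+00 -1.000e-03  3.039e+00] [-0.   1.1 -2.1] 0.652
lid px [ 14.3 134.5] [   0  110   48   50 1123] [[ 576.8 -285.5   74. ]]
lid px [259.1 301.5] [ 185  258  149   86 9556] [[828.2 -17.6  74. ]]
```

View pics/w4.png

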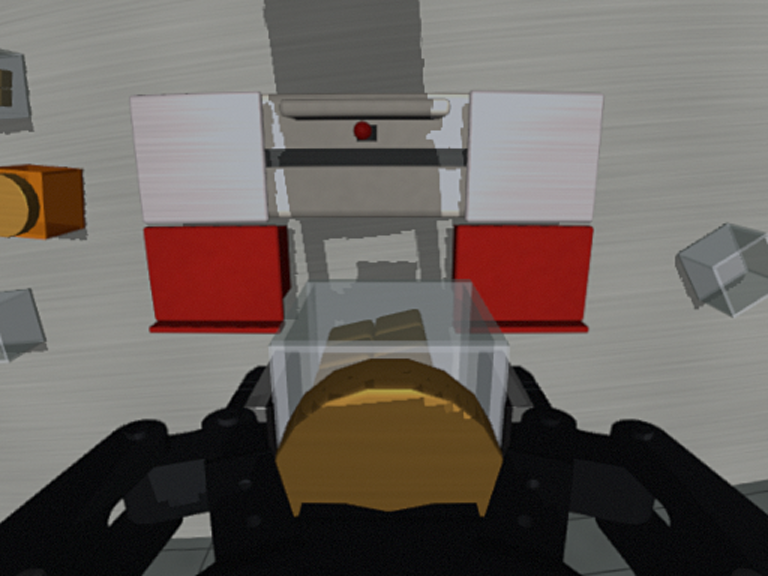

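```bash
python3 - <<'E'
from h import *
s=r.sense();f=r.grab_frame("wrist");T=campose(f,s)
o=np.array([[131,96],[262,94],[268,220.5],[144,222],[470,94],[604,96],[592,221.5],[467,219]])/1.5-0.17
L=[[-48,-175,75],[-48,-75,75],[48,-75,75],[48,-175,75],[-48,75,75],[-48,175,75],[48,175,75],[48,75,75]]
q=least_squares(lambda p:(proj(f,T,xf(p,L))-o).ravel(),[575,-11,-.1]);print(q.x,q.fun.round(1).reshape(-1,2))
q2=least_squares(lambda p:(proj(f,T,xf(p,np.array(L)+[0,0,p[3]]))-o).ravel(),[575,-11,-.1,0]);print(q2.x)
p=q.x
for n,l in dict(panL=[0,125,75],panR=[0,-125,75],shL=[88,125,67],shR=[88,-125,67]).items(): print(n,xf(p,[l]).round(1))
f=r.grab_frame("top");T=campose(f);a=f["color"][:,:,::-1].copy()
a=cv2.resize(a,None,fx=4,fy=4,interpolation=cv2.INTER_CUBIC)
for u in proj(f,T,xf(p,L)): cv2.circle(a,tuple(int(x*4+2) for x in u),5,(0,255,0),1)
cv2.imwrite("pics/t4.png",a[580:940,700:1400])
E
```

```text
[ 5.76191030e+02 -8.22364014e+00 -1.01665924e-01] [[-2.1 -0.8]
 [-0.3 -2.1]
 [ 0.6  1.8]
 [-1.1  1.5]
 [ 0.5 -2.4]
 [ 1.8 -1.4]
 [ 1.4  1.9]
 [-0.9  2.9]]
[ 5.76127007e+02 -8.39559006e+00 -1.01724367e-01 -4.78738023e+00]
panL [[588.9 116.1  75. ]]
panR [[ 563.5 -132.6   75. ]]
shL [[676.4 107.2  67. ]]
shR [[ 651.1 -141.5   67. ]]
```

View pics/t4.png

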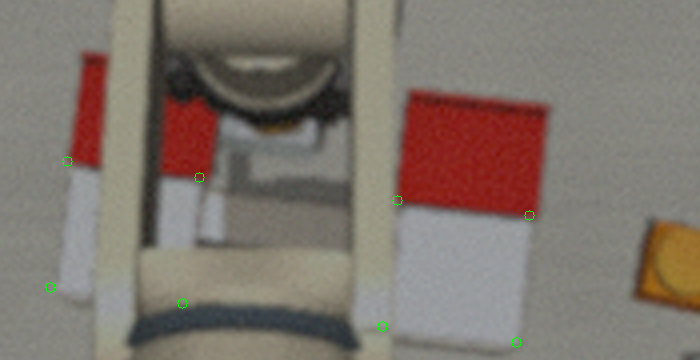

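Call:
{"name": "drive_tool", "arguments": {
  "moves": [
    [1,[3,5,0],0],
    [1,[6.2,10.9,4],0],
    [1,[6.2,10.9,10],0],
    [1,[6.2,10.9,15],0],
    [1,[6.2,10.9,19],0],
    [1,[6.2,10.9,19],0],
    [1,[6.2,10.9,19],0]
  ]
}}

```text
clock: 8.48
eef_pos: [589.4, 116.8, 110.5]
tcp_rot: [3.14, 0.002, 3.041]
contact_force: [0.1, -1.0, -2.6]
opening: 0.652
```

```bash
python3 look.py w5
```

```text
8.47 [589.4 116.8 110.5] [3.140e+00 2.000e-03 3.041e+00] [ 0.1 -1.  -2.6] 0.652
lid px [259. 302.] [ 185  260  149   84 9455] [[646.6 111.9  74. ]]
```

View pics/w5.png

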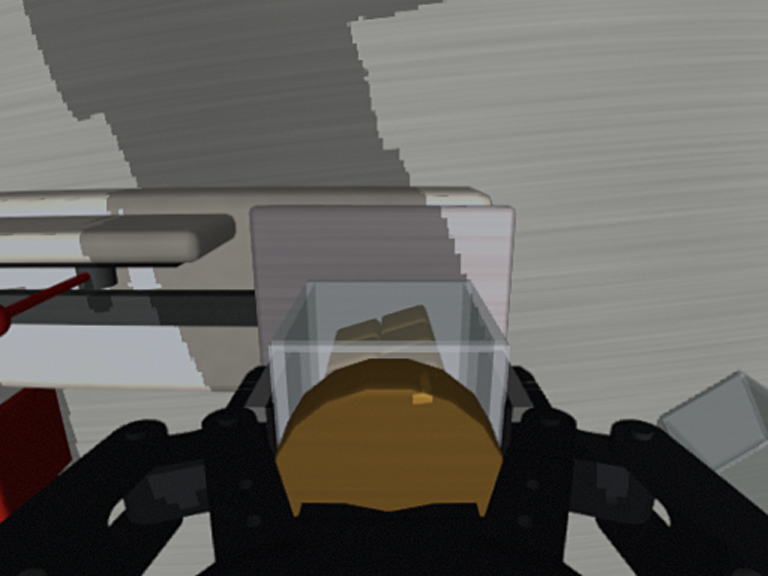

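```bash
python3 - <<'E'
from h import *
s=r.sense();f=r.grab_frame("wrist");T=campose(f,s)
P=back(f,T,[[250/1.5,138],[515/1.5,138]],75);p=(576.2,-8.2,-.1017)
c,sn=np.cos(p[2]),np.sin(p[2])
for q in list(P)+[np.array(s["eef_pos"])]: d=q[:2]-p[:2]; print(q.round(1),(c*d[0]+sn*d[1]).round(1),(-sn*d[0]+c*d[1]).round(1))
# jar bottom far edge row
print(back(f,T,[[307/1.5,282/1.5],[468/1.5,282/1.5]],s["eef_pos"][2]-18.5))
E
```

```text
[536.6  71.4  75. ] -47.5 75.2
[546.3 168.8  75. ] -47.7 173.1
[589.9 116.8 111. ] 0.9 125.7
[[562.54393213  91.87565002  92.47594009]
 [568.08272311 147.32028908  92.47594009]]
```

Call:
{"name": "drive_tool", "arguments": {
  "moves": [
    [1,[0,0,1],0],
    [1,[0,0,1.5],0],
    [1,[0,0,1.9],0],
    [1,[0,0,2.2],0],
    [1,[0,0,2.3],0],
    [1,[0,0,2.3],0],
    [1,[0,0,2.3],0]
  ]
}}

```text
clock: 9.45
eef_pos: [590.2, 116.7, 88.2]
tcp_rot: [3.14, 0.004, 3.041]
contact_force: [0.1, -0.2, -2.7]
opening: 0.652
```

Call:
{"name": "drive_tool", "arguments": {
  "moves": [
    [1,[0,0,0.15],0],
    [1,[0,0,0.2],0],
    [1,[0,0,0.2],0],
    [1,[0,0,0.2],0]
  ]
}}

```text
clock: 9.95
eef_pos: [590.4, 116.7, 86.6]
tcp_rot: [3.14, 0.005, 3.041]
contact_force: [-0.4, -1.3, 4.2]
opening: 0.653
```

```bash
python3 look.py w6
```

```text
9.95 [590.4 116.7  86.6] [3.14  0.005 3.041] [-0.4 -1.3  4.2] 0.653
lid px [259.  302.1] [ 185  260  149   84 9436] [[630.7 113.5  74. ]]
```

View pics/w6.png

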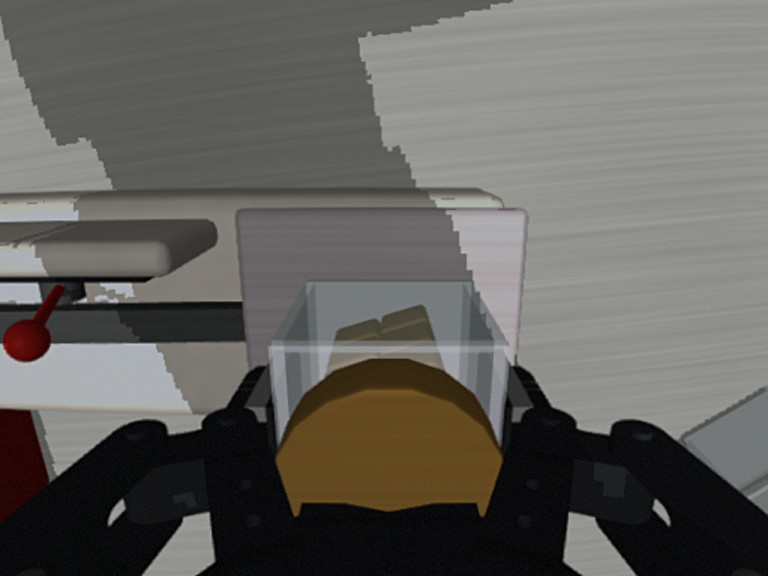

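Call:
{"name": "drive_tool", "arguments": {
  "moves": [
    [0.15,[0,0,0],0],
    [0.15,[0,0,0],0],
    [0.15,[0,0,0],0],
    [0.15,[0,0,0],0],
    [0.15,[0,0,-2],0],
    [0.15,[0,0,-5],0],
    [0.1,[0,0,-10],0],
    [0,[0,0,-16],0],
    [0,[0,0,-20],0],
    [0,[0,0,-20],0]
  ]
}}

```text
clock: 11.25
eef_pos: [591.3, 116.8, 290.5]
tcp_rot: [3.138, 0.011, 3.041]
contact_force: [-0.8, 0.2, -0.5]
opening: 1.004
```

```bash
python3 look.py w7 68
```

```text
11.25 [591.3 116.8 290.5] [3.138 0.011 3.041] [-0.8  0.2 -0.5] 1.004
lid px [257.2 173. ] [ 231  148   54   52 2121] [[590.5 116.5 142. ]]
lid px [191.3 293.3] [175 279  34  30 785] [[713.   34.3 142. ]]
```

View pics/w7.png

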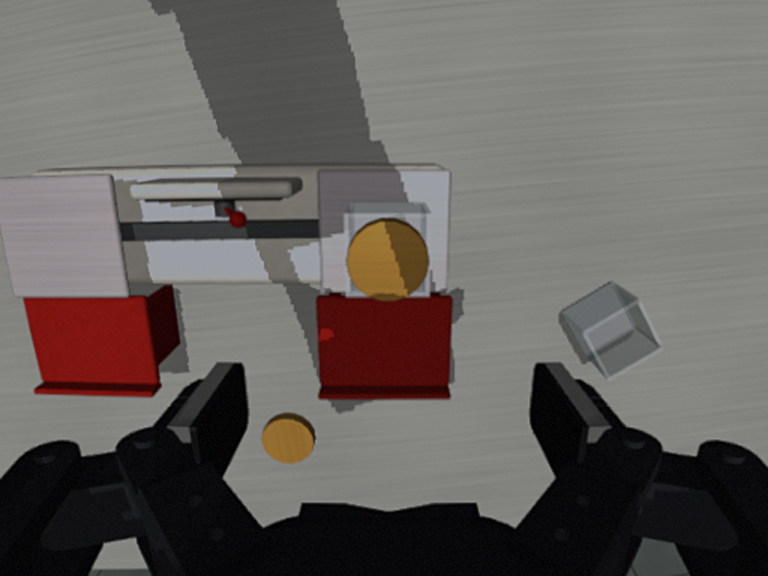

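Call:
{"name": "drive_tool", "arguments": {
  "moves": [
    [0,[0.8,-5,-1],0],
    [0,[1.6,-10,-1],0],
    [0,[2.4,-16,-1],0],
    [0,[3.4,-22,-1],0],
    [0,[4.4,-28,-1],0],
    [0,[5.4,-34,-1],0],
    [0,[6.4,-40,-1],0],
    [0,[7.3,-46,-1],0],
    [0,[7.3,-46,-1],0],
    [0,[7.3,-46,-1],0],
    [0,[7.3,-46,-1],0]
  ]
}}

```text
clock: 12.68
eef_pos: [471.4, -332.4, 295.6]
tcp_rot: [3.138, 0.006, 3.042]
contact_force: [0.0, -0.6, 0.3]
opening: 0.998
```

```bash
python3 look.py w8
```

```text
12.68 [ 471.4 -332.4  295.6] [3.138 0.006 3.042] [ 0.  -0.6  0.3] 0.998
lid px [251.4 157.5] [ 231  138   42   43 1223] [[ 468.7 -339.4   74. ]]
lid px [285.7 220.4] [ 262  201   49   54 1054] [[ 549.4 -306.2   74. ]]
```

View pics/w8.png

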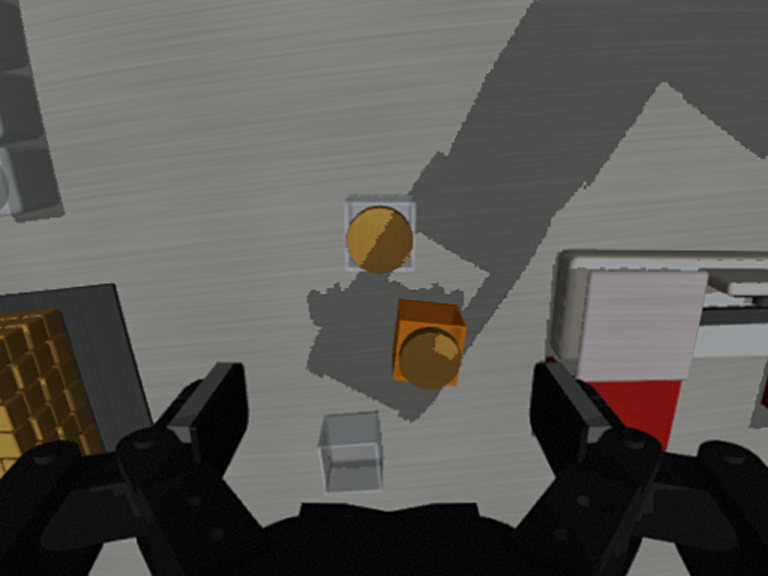

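```bash
python3 - <<'E'
from h import *
s=r.sense();f=r.grab_frame("wrist");T=campose(f,s);a=f["color"][115:205,210:310,::-1]
cv2.imwrite("pics/c2.png",cv2.resize(a,None,fx=6,fy=6,interpolation=cv2.INTER_CUBIC))
E
```

```text
(no output)
```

View pics/c2.png

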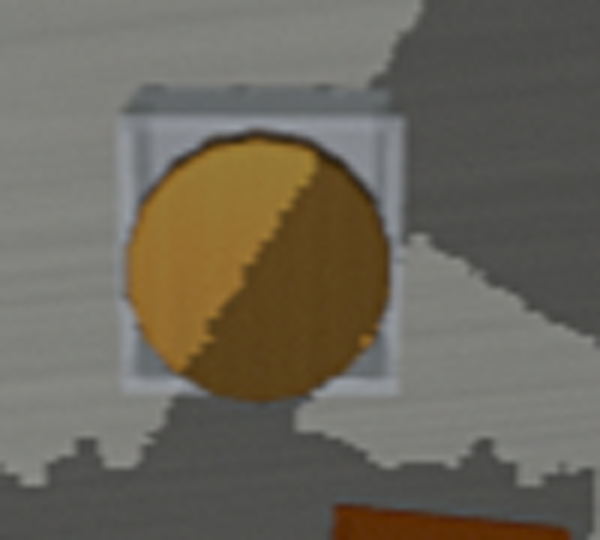

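```bash
python3 - <<'E'
from h import *
s=r.sense();f=r.grab_frame("wrist");T=campose(f,s)
o=np.array([[120,115],[404,117],[400,393],[122,391]])/6+[210,115]-.4
# local: tool x is image up, tool y image right (yaw convention: local y = -tooly)
L=[[28,28,58],[28,-28,58],[-28,-28,58],[-28,28,58]]
q=least_squares(lambda p:(proj(f,T,xf(p,L))-o).ravel(),[470,-338,3.04]);print(q.x,q.fun.round(1))
print(back(f,T,[[259/6+209.6,267/6+114.6]],74))
E
```

```text
[ 472.25022382 -338.08551625    3.0359003 ] [-0.3 -0.1  0.3 -0.1 -0.2  0.1  0.2  0.1]
[[ 471.19776102 -338.22332251   74.        ]]
```

Call:
{"name": "drive_tool", "arguments": {
  "moves": [
    [0,[-0.1,-0.55,6],0],
    [0,[-0.1,-0.55,12],0],
    [0,[-0.1,-0.55,17],0],
    [0,[-0.1,-0.55,17.5],0],
    [0,[-0.1,-0.55,17.5],0]
  ]
}}

```text
clock: 13.45
eef_pos: [474.3, -338.0, 122.4]
tcp_rot: [3.139, 0.008, 3.043]
contact_force: [1.3, 0.7, 0.8]
opening: 1.0
```

```bash
python3 look.py w9
```

```text
13.45 [ 474.3 -338.   122.4] [3.139 0.008 3.043] [1.3 0.7 0.8] 1.0
lid px [256.4 207.7] [ 217  171   80   75 4696] [[ 471.2 -338.5   74. ]]
lid px [306.4 285.3] [ 272  256   81   82 2812] [[ 530.5 -310.2   74. ]]
lid px [318.5 327.7] [ 280  310   68   41 1572] [[ 567.1 -303.1   74. ]]
```

View pics/w9.png

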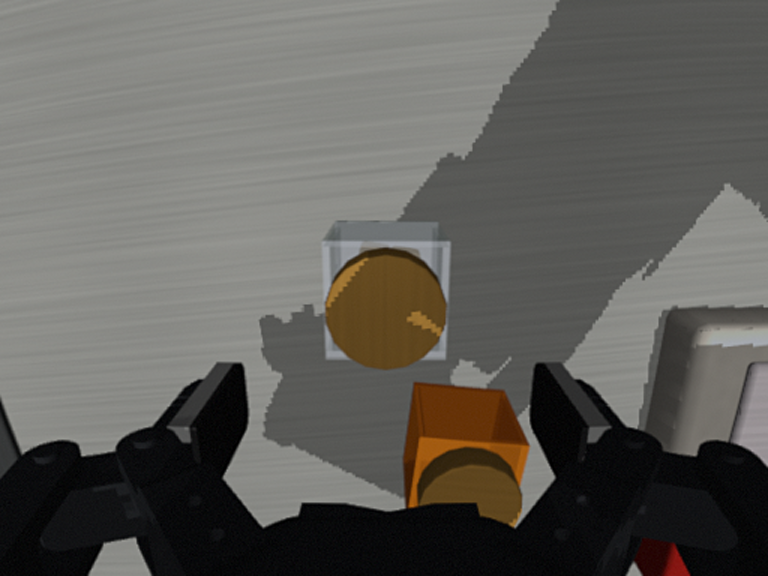

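Call:
{"name": "drive_tool", "arguments": {
  "moves": [
    [0,[0.3,0,5],0],
    [0,[0.3,0,8],0],
    [0,[0.3,0,10.5],0],
    [0,[0.3,0,10.5],0],
    [0,[0.3,0,10.5],0],
    [1,[0.3,0,10.5],0],
    [1,[0.3,0,10.5],0],
    [1,[0.3,0,10.5],0],
    [1,[0.3,0,10.5],0],
    [1,[0.3,0,10.5],0]
  ],
  "grip_force": 40
}}

```text
clock: 14.75
eef_pos: [473.6, -338.7, 19.6]
tcp_rot: [3.141, 0.012, 3.043]
contact_force: [-1.7, 0.7, 8.6]
opening: 0.651
```

```bash
python3 look.py w10
```

```text
14.75 [ 473.6 -338.7   19.6] [3.141 0.012 3.043] [-1.7  0.7  8.6] 0.651
lid px [258.9 297.6] [  184   249   151    95 10802] [[ 463.8 -337.1   74. ]]
```

View pics/w10.png

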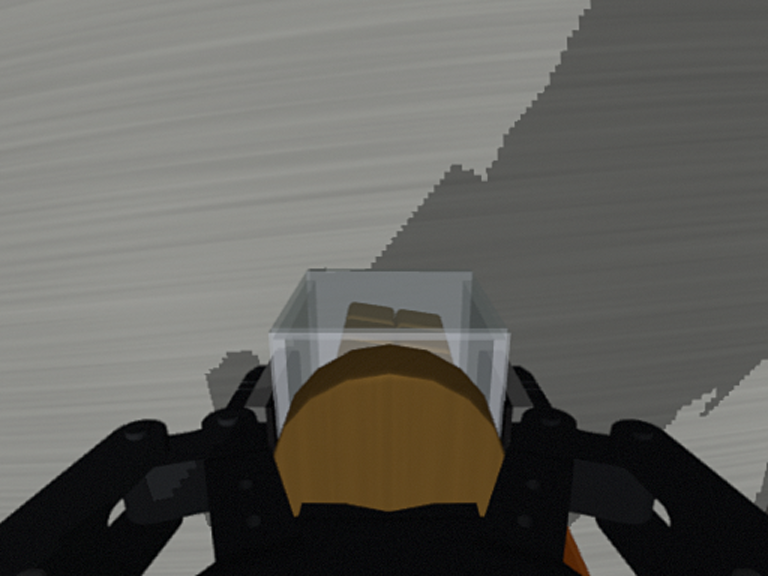

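Call:
{"name": "drive_tool", "arguments": {
  "moves": [
    [1,[0,0,-4],0],
    [1,[0,0,-9],0],
    [1,[0,0,-15],0],
    [1,[-1,3,-19],0],
    [1,[-3,9,-19],0],
    [1,[-5,15,-19],0],
    [1,[-6.9,20,-19],0],
    [1,[-6.9,21.4,-17],0],
    [1,[-6.9,21.4,-14],0],
    [1,[-6.9,21.4,-11],0],
    [1,[-6.9,21.4,-10.5],0],
    [1,[-6.9,21.4,-10.5],0]
  ]
}}

```text
clock: 16.3
eef_pos: [562.1, -132.6, 125.9]
tcp_rot: [3.141, 0.012, 3.043]
contact_force: [0.7, 0.2, -2.7]
opening: 0.649
```

```bash
python3 look.py w11;python3 - <<'E'
from h import *
s=r.sense();p=(576.2,-8.2,-.1017)
c,sn=np.cos(p[2]),np.sin(p[2]);d=np.array(s["eef_pos"])[:2]-p[:2]; print((c*d[0]+sn*d[1]).round(1),(-sn*d[0]+c*d[1]).round(1))
E
```

```text
16.3 [ 562.1 -132.6  125.9] [3.141 0.012 3.043] [ 0.7  0.2 -2.7] 0.649
lid px [ 35.1 234.6] [   0  183   96   99 4677] [[ 565.8 -286.9   74. ]]
lid px [258.9 297.5] [  184   249   151    95 10833] [[ 627.5 -138.3   74. ]]
lid px [400.8 376.3] [380 368  42  16 524] [[716.3 -31.8  74. ]]
-0.9 -125.3
```

View pics/w11.png

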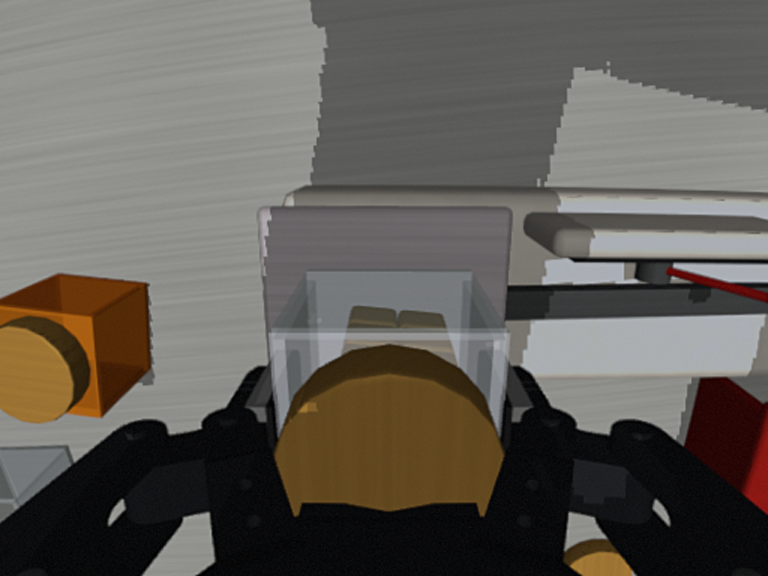

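Call:
{"name": "drive_tool", "arguments": {
  "moves": [
    [1,[0,0,1],0],
    [1,[0,0,1.8],0],
    [1,[0,0,2.3],0],
    [1,[0,0,2.5],0],
    [1,[0,0,2.5],0],
    [1,[0,0,2.5],0]
  ]
}}

```text
clock: 17.1
eef_pos: [563.1, -132.8, 101.7]
tcp_rot: [3.141, 0.013, 3.043]
contact_force: [0.2, -0.7, -4.1]
opening: 0.651
```

Call:
{"name": "drive_tool", "arguments": {
  "moves": [
    [1,[0,0,0.2],0],
    [1,[0,0,0.3],0],
    [1,[0,0,0.3],0],
    [1,[0,0,0.3],0]
  ]
}}

```text
clock: 17.6
eef_pos: [563.2, -132.8, 98.8]
tcp_rot: [3.141, 0.013, 3.043]
contact_force: [-0.5, -0.2, -1.2]
opening: 0.645
```

```bash
python3 look.py w12
```

```text
17.6 [ 563.2 -132.8   98.8] [3.141 0.013 3.043] [-0.5 -0.2 -1.2] 0.645
lid px [ 35.7 227.4] [   0  190   80  108 2291] [[ 551.9 -262.6   74. ]]
lid px [  9.5 273.4] [   0  239   24   63 1110] [[ 581.2 -291.5   74. ]]
lid px [258.9 297.5] [  184   249   151    95 10821] [[ 609.6 -136.7   74. ]]
```

View pics/w12.png

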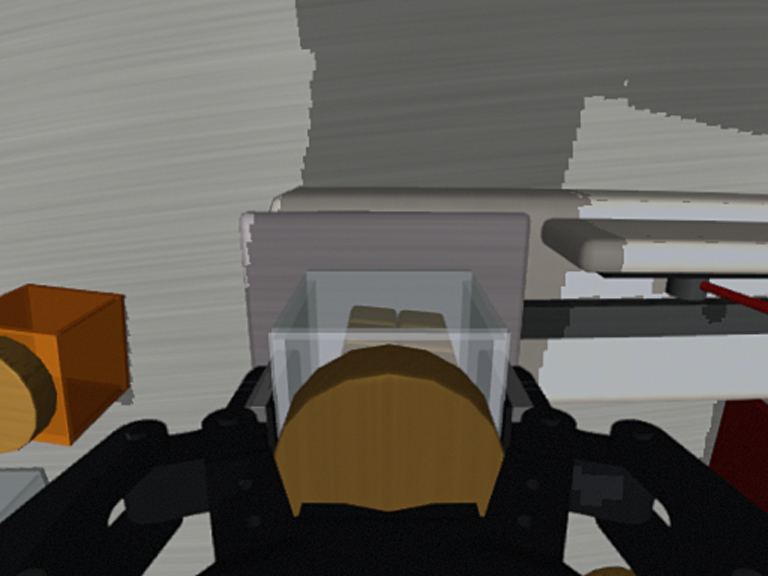

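Call:
{"name": "drive_tool", "arguments": {
  "moves": [
    [1,[0,0,0.1],0],
    [1,[0,0,0.2],0],
    [1,[0,0,0.2],0],
    [1,[0,0,0.2],0]
  ]
}}

```text
clock: 18.15
eef_pos: [563.2, -132.8, 96.8]
tcp_rot: [3.141, 0.013, 3.043]
contact_force: [-1.6, 0.5, -0.8]
opening: 0.648
```

Call:
{"name": "drive_tool", "arguments": {
  "moves": [
    [1,[0,0,0],0],
    [1,[0,0,0],0]
  ]
}}

```text
clock: 18.4
eef_pos: [563.3, -132.8, 96.8]
tcp_rot: [3.141, 0.013, 3.043]
contact_force: [-0.3, 0.3, -1.1]
opening: 0.65
```

Call:
{"name": "drive_tool", "arguments": {
  "moves": [
    [1,[0,0,0.3],0],
    [1,[0,0,0.6],0],
    [1,[0,0,0.8],0],
    [1,[0,0,0.8],0],
    [1,[0,0,0.8],0]
  ]
}}

```text
clock: 19.02
eef_pos: [563.3, -132.8, 88.8]
tcp_rot: [3.141, 0.013, 3.043]
contact_force: [-1.4, -0.3, -1.3]
opening: 0.652
```

```bash
python3 look.py w13
```

```text
19.02 [ 563.3 -132.8   88.8] [3.141 0.013 3.043] [-1.4 -0.3 -1.3] 0.652
lid px [ 27.9 232.4] [   0  193   75  113 2422] [[ 550.9 -260.1   74. ]]
lid px [258.9 297.6] [  184   250   151    94 10827] [[ 602.5 -135.9   74. ]]
lid px [  5.1 284.7] [  0 257  14  52 503] [[ 583.3 -287.6   74. ]]
```

View pics/w13.png

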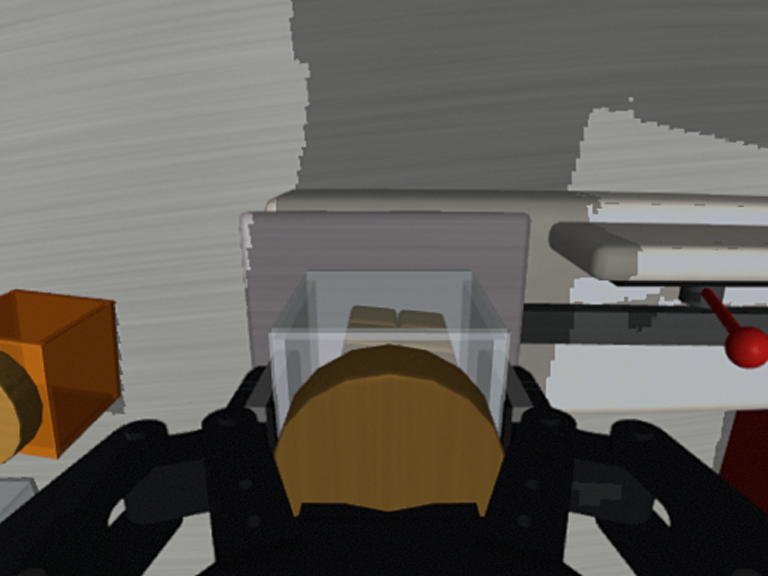

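Call:
{"name": "drive_tool", "arguments": {
  "moves": [
    [1,[0,0,0.1],0],
    [1,[0,0,0.1],0],
    [0.15,[0,0,0.1],0],
    [0.15,[0,0,0.1],0],
    [0.15,[0,0,0.1],0],
    [0.15,[0,0,0.1],0],
    [0.15,[0,0,0],0],
    [0.15,[0,0,0],0],
    [0.15,[0,0,0],0],
    [0.15,[0,0,0],0],
    [0.15,[0,0,0],0],
    [0.15,[0,0,0],0]
  ]
}}

```text
clock: 20.58
eef_pos: [563.3, -132.8, 88.8]
tcp_rot: [3.141, 0.013, 3.043]
contact_force: [0.7, 1.0, 0.3]
opening: 0.851
```

```bash
python3 look.py w14
```

```text
20.57 [ 563.3 -132.8   88.8] [3.141 0.013 3.043] [0.7 1.  0.3] 0.851
lid px [ 27.8 231.4] [   0  193   73  112 2474] [[ 550.3 -260.    74. ]]
lid px [259.  297.6] [  183   248   153    96 11261] [[ 602.6 -135.9   74. ]]
lid px [  5.1 284.7] [  0 257  14  52 506] [[ 583.3 -287.6   74. ]]
```

View pics/w14.png

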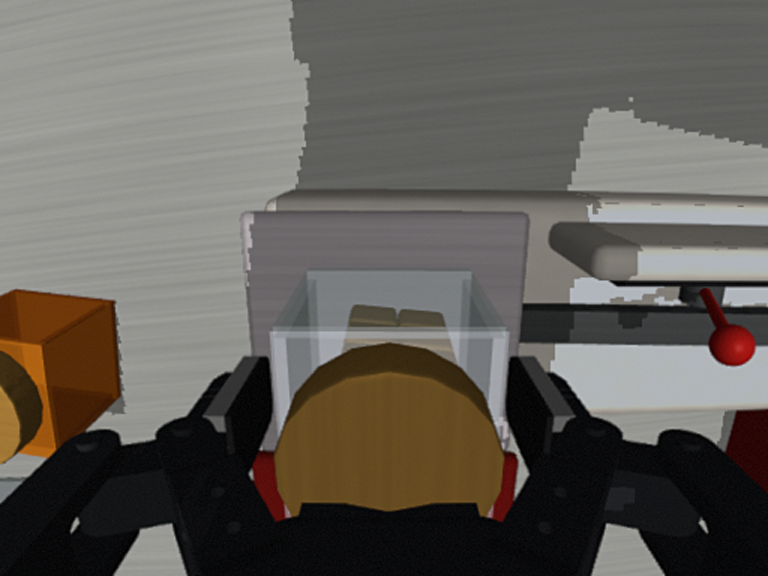

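```bash
python3 - <<'E'
from h import *
f=r.grab_frame("scene");a=f["color"][125:225,185:335,::-1]
cv2.imwrite("pics/s14.png",cv2.resize(a,None,fx=5,fy=5,interpolation=cv2.INTER_CUBIC))
E
```

```text
(no output)
```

View pics/s14.png

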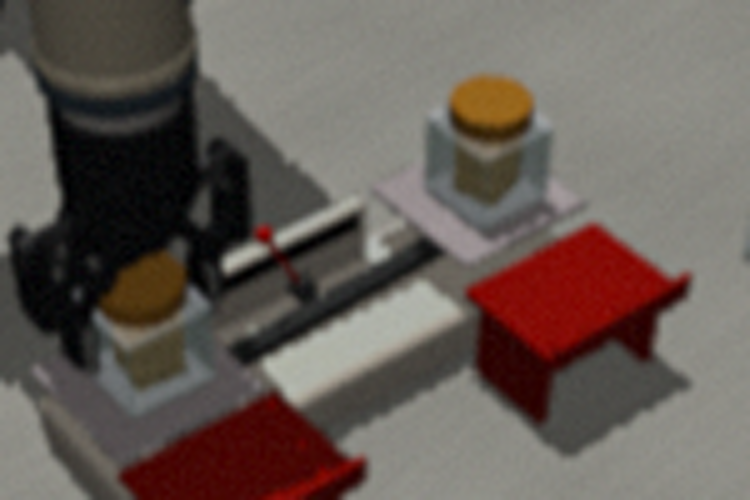

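The needle leans clearly to the right (-y), with the right pan down and the left pan up. The jar on the right pan is therefore the heavier, and the fingers are clear of it. I'll wait a little longer, then regrip it.

Call:
{"name": "drive_tool", "arguments": {
  "moves": [
    [0.15,[0,0,0],0],
    [0.15,[0,0,0],0],
    [0.15,[0,0,0],0],
    [0.15,[0,0,0],0],
    [0.15,[0,0,0],0],
    [0.15,[0,0,0],0],
    [1,[0,0,0],0],
    [1,[0,0,0],0],
    [1,[0,0,0],0],
    [1,[0,0,0],0],
    [1,[0,0,0],0]
  ],
  "grip_force": 40
}}

```text
clock: 22.05
eef_pos: [563.4, -132.8, 88.9]
tcp_rot: [3.141, 0.013, 3.043]
contact_force: [-1.5, 1.1, 4.7]
opening: 0.652
```

Call:
{"name": "drive_tool", "arguments": {
  "moves": [
    [1,[0,0,-1.5],0],
    [1,[0,0,-3],0],
    [1,[0,0,-5],0],
    [1,[-2,0,-5],0],
    [1,[-5,0,-5],0],
    [1,[-8,0,-5],0],
    [1,[-8.8,0,-5],0],
    [1,[-8.8,0,-5],0],
    [1,[-8.8,0,-4],0],
    [1,[-8.8,0,-3],0],
    [1,[-8.8,0,-2],0],
    [1,[-8.8,0,-2],0]
  ]
}}

```text
clock: 23.55
eef_pos: [649.7, -141.3, 108.7]
tcp_rot: [3.141, 0.011, 3.043]
contact_force: [1.1, -0.0, -3.7]
opening: 0.652
```

```bash
python3 look.py w15;python3 - <<'E'
from h import *
s=r.sense();p=(576.2,-8.2,-.1017)
c,sn=np.cos(p[2]),np.sin(p[2]);d=np.array(s["eef_pos"])[:2]-p[:2]; print((c*d[0]+sn*d[1]).round(1),(-sn*d[0]+c*d[1]).round(1))
E
```

```text
23.55 [ 649.7 -141.3  108.7] [3.141 0.011 3.043] [ 1.1 -0.  -3.7] 0.652
lid px [ 17.4 124.5] [   0   80   52   93 1355] [[ 579.  -271.8   74. ]]
lid px [258.9 296.6] [  184   248   151    96 11118] [[ 702.1 -145.7   74. ]]
87.1 -125.0
```

View pics/w15.png

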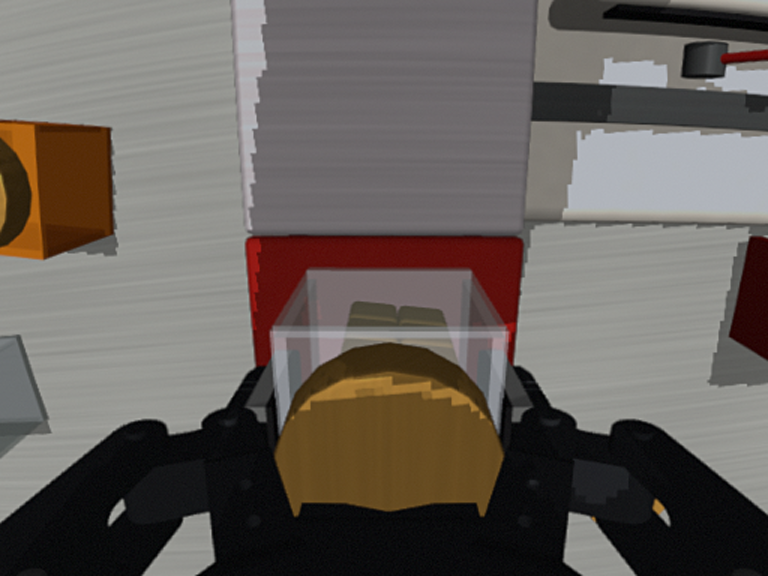

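Call:
{"name": "drive_tool", "arguments": {
  "moves": [
    [1,[0,0,0.8],0],
    [1,[0,0,1.4],0],
    [1,[0,0,1.8],0],
    [1,[0,0,2.1],0],
    [1,[0,0,2.1],0],
    [1,[0,0,2.1],0]
  ]
}}

```text
clock: 24.35
eef_pos: [650.6, -141.4, 88.5]
tcp_rot: [3.141, 0.012, 3.043]
contact_force: [-0.2, -1.1, -4.4]
opening: 0.647
```

Call:
{"name": "drive_tool", "arguments": {
  "moves": [
    [1,[0,0,0.1],0],
    [1,[0,0,0.1],0],
    [1,[0,0,0.1],0]
  ]
}}

```text
clock: 24.72
eef_pos: [650.6, -141.4, 88.0]
tcp_rot: [3.141, 0.013, 3.043]
contact_force: [-2.0, 0.9, 3.7]
opening: 0.652
```

Contact has been made (the force went from -4.4 to +3.7 N). Now I'll release and rise straight up.

Call:
{"name": "drive_tool", "arguments": {
  "moves": [
    [0.15,[0,0,0],0],
    [0.15,[0,0,0],0],
    [0.15,[0,0,0],0],
    [0.15,[0,0,0],0],
    [0.15,[0,0,-2],0],
    [0.15,[0,0,-5],0],
    [0.15,[0,0,-10],0],
    [0.1,[0,0,-15],0],
    [0,[0,0,-20],0],
    [0,[0,0,-20],0],
    [0,[0,0,-20],0]
  ]
}}

```text
clock: 26.1
eef_pos: [647.9, -141.2, 288.6]
tcp_rot: [3.141, 0.013, 3.043]
contact_force: [0.6, -0.6, 0.2]
opening: 1.001
```

```bash
python3 look.py w16 67; python3 - <<'E'
from h import *
f=r.grab_frame("scene");a=f["color"][125:225,185:335,::-1]
cv2.imwrite("pics/s16.png",cv2.resize(a,None,fx=5,fy=5,interpolation=cv2.INTER_CUBIC))
E
```

```text
26.1 [ 647.9 -141.2  288.6] [3.141 0.013 3.043] [ 0.6 -0.6  0.2] 1.001
lid px [106.9 109.4] [  81   84   53   53 2238] [[ 575.7 -269.6  141. ]]
lid px [258.9 173. ] [ 232  148   55   51 2191] [[ 647.3 -140.5  141. ]]
lid px [359.4 240.4] [344 229  36  31 535] [[725.4 -47.8 141. ]]
```

View pics/w16.png

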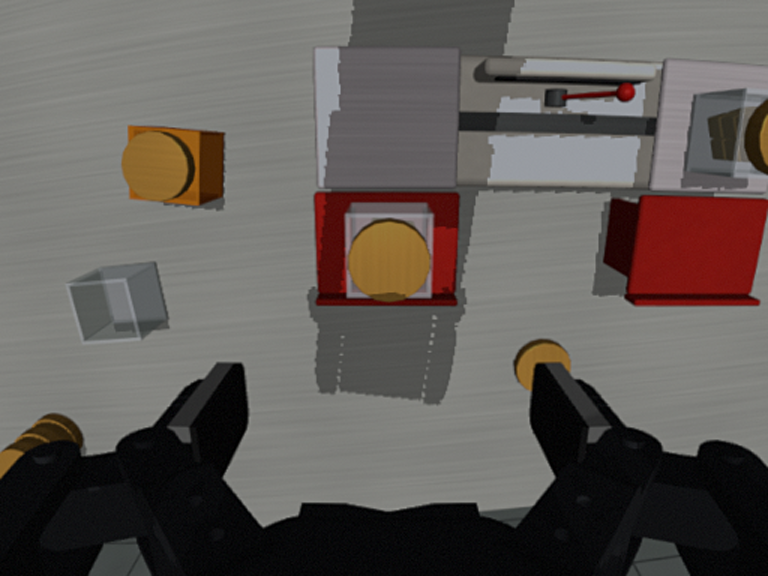

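View pics/s16.png

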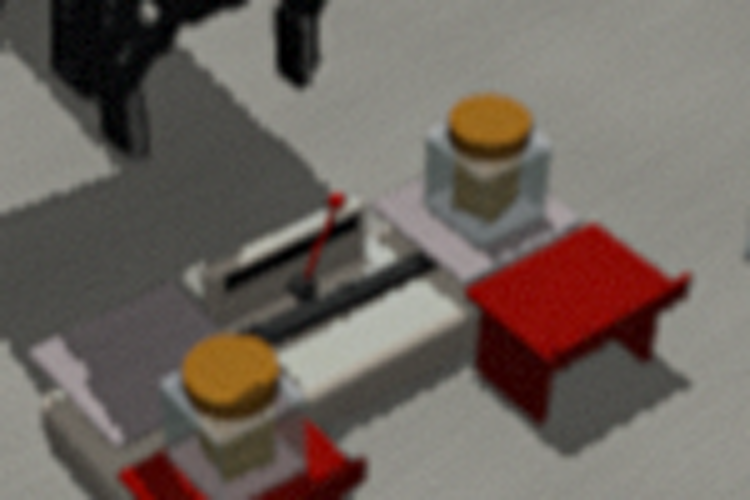

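The heavier jar stands upright and wholly on the right shelf, clear of both the pan gap and the rail. The lighter jar is on the left pan, which is now fully down. Everything else is where it was, and the gripper is clear.

```bash
python3 -c "
from rig import r
print(r.sign_off())"
```

```text
the job is handed in; nothing more can be done
None
```

The right-hand jar was the heavier. It now stands on the right red shelf, with the lighter jar left on the left pan. I handed the job in at about 26 s of the 64 s; sign-off reports no verdict.

- **Weighing:** I put the left jar on the left pan and the right jar on the right pan, then let go for about 2 s. The scene picture showed the needle leaning clearly to the right with the right pan down. I judged the needle by eye and did not measure its angle against the 0.35 rad limit.
- **Move:** I lifted the right jar across and set it down on the right shelf. The force reading confirmed it touched down before I released it.
- **Last checks:** In the final pictures both filled jars look upright and let go. The shelf jar is clear of the pan gap and the rail. The empty jars, spare lid and orange look-alike look undisturbed, and the gripper is about 290 mm up and touching nothing.
- **Disagreement:** The top camera placed the balance about 3–5 mm away from where the wrist camera did. I used the wrist camera's positions, which matched the actual grasps.

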